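# Offer the spare machine lever to its setting jig

### The job

Get the setting jig ready by turning its captive hex clamp nut anticlockwise until the jaw has swung back to its stop, clear of the lever's seat. Then pick up the cast offset lever at its balance point and hold it level, about 30 mm above the tips of the jig's post and pin, its large bore straight over the thick post and its small bore straight over the thin pin, without touching the jig with the lever or disturbing the other things. Finish while holding it there: do not lower it or let it go.

Things in the scene. Friction and masses are not known exactly. Their poses are not given: they have to be found in the camera images.
- lever: Loose dark cast offset lever, 206 x 91 x 36 mm, 0.5 to 0.75 kg, flat on the desk. Origin on its underside, midway along it; x runs along the straight arm from big hub to small eye, z up. Arm along y = 0 from the hub to x +20, 14 mm wide, underside at z 8, top at z 28; then it bends to the eye.
- lever_hub (a point): Centre of the large bore (24 mm) at the lever's underside: lever x -80, y 0, z 0 mm. The hub round it is 52 mm in diameter and 36 tall; a clamping ear with a small cross bolt sticks out of it to lever y -49.
- lever_eye (a point): Centre of the small bore (14 mm) at the lever's underside: lever x +80, y +22, z 0 mm. The eye round it is 32 mm in diameter, 30 tall.
- lever_balance (a point): The lever's balance point (centre of mass seen from above): on the straight arm's centreline, at half the arm's height, 46 mm from the large bore's centre towards the eye (lever x -34, y 0, z 18 mm). Room for 22 mm wide pads across the 14 mm arm here.
- jig: Setting jig screwed to the desk: plate 230 x 100 x 12 mm, origin at the centre of its underside, z up. A seated lever would have the same x and y axes and the same origin in plan. Clamp pillar with captive nut at x +30, y -36; its stud end, at z 81, is the jig's highest point.
- post_tip (a point): Top centre of the jig's thick post (20 mm diameter; jig x -80, y 0), 40 mm above the desk.
- pin_tip (a point): Top centre of the jig's thin pin (10 mm diameter; jig x +80, y +22), 40 mm above the desk.
- nut_top (a point): Top centre of the captive hex nut, 76 mm above the desk: 28 mm across flats, 24 mm tall, a 12 mm stud end standing 5 mm above it. The frame turns with the nut: two flats face its +y and -y, the others at 60 degree steps. The jaw plate under the nut (z 42 to 52, 18 mm wide, 52 long from the axis) turns with it and points along its +y.
- clamp_nut (a joint): Angle of nut and jaw about the upright pillar (rad), seen from above anticlockwise positive. 0: jaw lies across the lever's seat, along the jig's +y; 1.45: at its stop, jaw clear, along the jig's -x. Stiff with about 0.12 N m of friction, stays where left; it does not rise or come off.
- cylinder_lock: Bystander: brass-coloured double lock cylinder lying between lever and jig, 73 x 26 x 17 mm, origin at the centre of its underside, long along its y.
- oil_bottle: Bystander: small dropper bottle, 33 mm diameter, 102 mm tall, behind the work; origin at the centre of its underside.
- tape_roll: Bystander: roll of tape, 92 mm diameter, 48 mm tall, behind the work; origin at the centre of its underside.
- marker: Bystander: marker pen, 135 mm long, 17 mm thick, near the desk's front edge; origin at the centre of its underside, long along its y.

How it is judged (in metres and radians):
On the way, in this order (a step that is already met when the one before it is completed fails the run):
1. the clamp nut is turned anticlockwise to within 0.2 rad of its stop (joint above 1.25), the lever still lying on the desk (value of joint clamp_nut above 1.25 rad and height (world z) of lever below 0.01 m), for 0.2 s.
2. the lever hangs in the fingers, gripped within 20 mm of its balance point, level within 0.09 rad and more than 40 mm above the desk (contact force between lever and the fingers above 1 N and horizontal distance between the grasp point and lever_balance below 0.02 m and angle between lever's own z axis and vertical below 0.09 rad and height (world z) of lever above 0.04 m), for 0.2 s.
At the end, for the whole second after the job is handed in: The fingers hold the lever within 20 mm of its balance point, level within 0.09 rad and at rest; each bore's centre is within 12 mm (seen from above) of its own post or pin and its underside 15 to 45 mm above the tip; the lever does not touch the jig; the clamp nut is still open (above 1.25 rad) (contact force between lever and the fingers above 1 N and horizontal distance between the grasp point and lever_balance below 0.02 m and angle between lever's own z axis and vertical below 0.09 rad and value of joint clamp_nut above 1.25 rad and horizontal distance between lever_hub and post_tip below 0.012 m and horizontal distance between lever_eye and pin_tip below 0.012 m and z of lever_hub in the frame of post_tip between 0.015 and 0.045 m and z of lever_eye in the frame of pin_tip between 0.015 and 0.045 m and contact force between lever and jig below 0.1 N and linear speed of lever below 0.02 m/s); the arm keeps its last pose, push and grip.
It fails at once if a bystander is moved by more than 25 mm (distance of any of cylinder_lock, oil_bottle, tape_roll, marker from where it was at the start of the episode above 0.025 m).
It fails at once if the lever touches the jig (more than 1 N) (contact force between lever and jig above 1 N).
It also fails if it takes over 48 s, if anything falls off the work surface, if the arm or the gripper's body presses on something with over 40 N, if the wrist force passes 120 N, or if a joint passes its speed limit or range.

### The arm

A 6-joint arm with a two-finger parallel gripper is mounted at the origin on a cart in front of the work surface, level with it; the furniture and walls round the work are solid. World frame = base frame: x ahead of the robot, y to its left, z up, the work surface at z = 0. Lengths are in mm, angles in degrees, forces in N, time in s.
With the tool pointing down it reaches from about 350 to 850 mm from the base axis. Payload 8.1 kg.
Tool frame: the origin (TCP) lies on the centre line of the jaws, within the pads' length; the fingertips stand 19 mm ahead of it and the grasp point (between the pads) is the TCP; z points along the fingers, y is the line along which they close (so a half turn about z gives the same grasp; the last joint's range is limited). The gripper opens to 85 mm and grips with 20 to 120 N. Pads are 22 mm wide; open, the fingers measure 114 mm over their backs; the gripper's body (76 mm by 85 mm) begins 54 mm behind the grasp point. The pads swing forward as they close: fully open they stand 13 mm farther back than shut.
Start: joints at [-73.018, 7.471, 85.268, -0, 87.261, -4.893], TCP at [223.575, -556.794, 250.292] pointing down, gripper open.
Joint ranges: [-169.43, 169.43], [-51.17, 129.36], [1.28, 143.12], [-76.62, 256.62], [0, 156.53], [-152.29, 152.29]. Speed limits (degrees/s): [136.94, 136.94, 159.86, 180, 180, 180].

### API

Orientations are given as [roll, pitch, yaw] about the fixed x, y, z axes, in that order (R = Rz(yaw) Ry(pitch) Rx(roll)).
In Python, from bench import r gives the robot as it stands. The module is installed in compiled form; this text tells all that it offers.
- The arm moves only by the tool servo_tool, never from a script. Its arguments are lists of equal length, an entry for each row: "fingers": the finger opening in m, from 0 to 0.0854; "linear": the shift along the tool's x, y, z in m, a list of three; "rotation": the turn, a rotation vector about the tool's x, y, z in degrees, a list of three. A call has 1 to 10 rows; each row is the pose to reach, as a shift and turn from the pose commanded when the call began, along the tool's axes at that moment; what a row does not reach only later rows make up. A row lasts 1/10 s, in which the tool goes at most 50 mm and 8.59 degrees, less where a joint would pass 70% of its speed; a pose out of reach is approached as far as the arm can. A call with a gripper value outside its range is refused whole. The fingers move at their own pace and stop on an object; "force" is the grip in N (left out, the last holds). Time passes only in rows, so rows that repeat a pose let the fingers close. It gives the time, the measured TCP pose, the force, the opening and the grip force at its end, in the units of the state.
- r.sense(): the state, without advancing time (a new reading comes with each control period).
- r.snapshot(name): name is "scene" or "top" or "wrist"; returns a dict with "frame" (400x640x3 uint8, red, green, blue), "fx", "fy", "cx", "cy" (pixels), "camera_from_world" (4x4, takes a point from world to camera coordinates). Camera axes: x right, y up, looking along -z (the intrinsics and any distortion apply to the point x, -y, -z); pixel columns grow to the right and rows downward; lengths in mm; the calibration is good to about 2 mm. A picture is of the moment at which its call begins. There is no depth.
- r.hand_in(): hands the job in; it is judged then, once.
The state is a dict: "time": time; "joint_pos": joint angles; "qd": joint speeds; "joint_efforts": joint torques, N m; "tool_pos": TCP position; "tcp_rot": TCP orientation; "ft_force": force on the tool from outside, world axes, zero at the start; "wrist_torque": the same for the moment, N m; "finger_gap": finger opening in mm; "grip_force": force on a finger pad.
Only numpy, scipy, OpenCV 4.12 (cv2) and the standard library are available. Lean on these libraries where they do the work, as an engineer would, in place of code of your own. Each camera call takes 0.05 s, during which the arm holds its last target. There are 200 camera calls.

## Working session

There is one attempt and no reset: what is moved stays moved. The work goes in short steps, Python scripts to look and compute and a tool call to move; the robot and the scene stay as the last step left them, time stands still between calls to the robot, and variables do not carry over. Pictures are saved under pics/ and viewed, at most 12 in all, crops included, and the job is handed in when it is done.

Besides the shell and the picture viewer there is one more tool, called after "Emit:" as name(argument=value, ...) on one line, values as JSON. servo_tool: Moves the arm, as the interface text tells. Its arguments: {"type":"object","properties":{"fingers":{"type":"array","items":{"type":"number"}},"linear":{"type":"array","items":{"type":"array","items":{"type":"number"}}},"rotation":{"type":"array","items":{"type":"array","items":{"type":"number"}}},"force":{"type":"number"}},"required":["fingers","linear","rotation"]}

```bash
mkdir -p pics
python3 - <<'E'
from bench import r
import cv2,json,numpy as np
for n in("top","scene"):
    s=r.snapshot(n); cv2.imwrite(f"pics/{n}0.png",s["frame"][:,:,::-1])
    print(n,s["fx"],s["fy"],s["cx"],s["cy"],np.round(s["camera_from_world"],4).tolist(), s.keys())
print(r.sense())
E
```

```text
top 421.72582149133467 421.72582149133467 324.4544285249035 195.434455225361 [[0.0244, -0.9996, 0.0151, -107.3941], [0.9831, 0.0268, 0.1812, -558.7169], [-0.1815, 0.0104, 0.9833, -977.6584], [0.0, 0.0, 0.0, 1.0]] dict_keys(['frame', 'fx', 'fy', 'cx', 'cy', 'camera_from_world'])
scene 460.6965674716545 460.6965674716545 313.8862131613784 202.19384837879502 [[-0.8775, -0.4793, -0.0162, 461.2367], [0.3225, -0.6147, 0.7198, -292.7826], [-0.355, 0.6264, 0.694, -696.1591], [0.0, 0.0, 0.0, 1.0]] dict_keys(['frame', 'fx', 'fy', 'cx', 'cy', 'camera_from_world'])
{'time': 0.1, 'joint_pos': array([-7.30193536e+01,  7.51187115e+00,  8.53253438e+01, -6.60319388e-04,
        8.72596744e+01, -4.89005549e+00]), 'qd': array([-0.02701241, -0.0478723 , -0.06697888,  0.08385721, -0.02171766,
       -0.05997896]), 'joint_efforts': array([ 2.22264345e-03, -5.70951319e+01, -5.01942301e+01, -1.93187097e-04,
        8.13948456e-03, -4.43319902e-05]), 'tool_pos': array([ 223.41663438, -556.34708735,  249.31583886]), 'tcp_rot': array([-1.79903407e+02, -7.60212003e-03,  2.18707276e+01]), 'ft_force': array([-1.05006772, -0.11616421, -0.42982971]), 'wrist_torque': array([ 0.03527242,  0.01120812, -0.03101757]), 'grip_force': 0.0, 'finger_gap': 85.50636503352837}
```

View pics/top0.png

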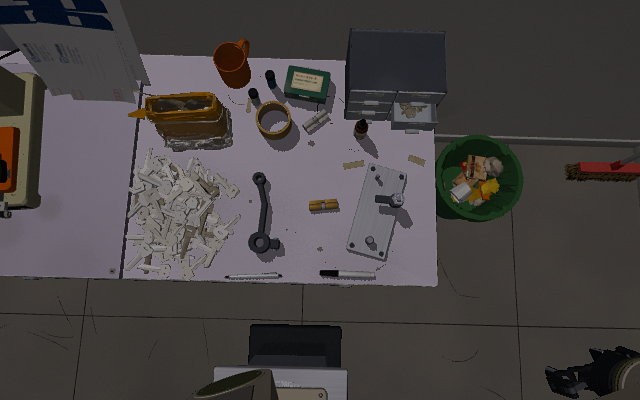

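View pics/scene0.png

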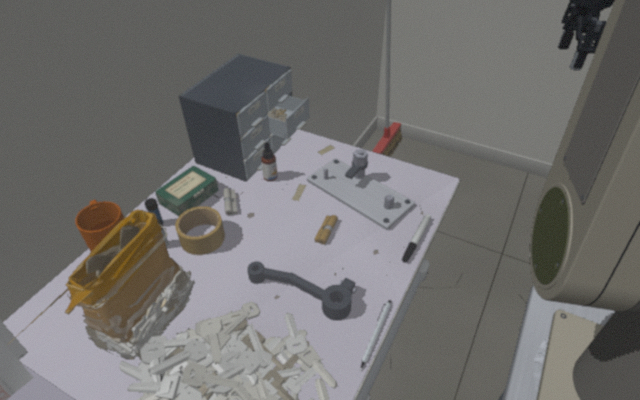

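The top view shows the lever (hub about 260,242; eye 259,178), the jig (post about 370,240; nut 397,199) and the lock at 323,206. I'll enlarge this area to get exact pixels.

```bash
cat > h.py <<'E'
import numpy as np,cv2
from bench import r
def ray(s,px,z):
    T=s["camera_from_world"];R=T[:3,:3];c=-R.T@T[:3,3]
    d=R.T@np.array([(px[0]-s["cx"])/s["fx"],-(px[1]-s["cy"])/s["fy"],-1.])
    return c+d*(z-c[2])/d[2]
def proj(s,p):
    q=s["camera_from_world"]@np.r_[p,1.]
    return np.array([s["cx"]-s["fx"]*q[0]/q[2], s["cy"]+s["fy"]*q[1]/q[2]])
E
python3 - <<'E'
from h import *
s=r.snapshot("top");f=s["frame"]
c=cv2.resize(f[155:285,240:430],None,fx=4.2,fy=4.2,interpolation=cv2.INTER_CUBIC)
cv2.imwrite("pics/c1.png",c[:,:,::-1])
g=cv2.cvtColor(f,cv2.COLOR_RGB2GRAY)
m=((g<95)).astype(np.uint8);m[:155]=0;m[262:]=0;m[:,:242]=0;m[:,300:]=0
k,l,st,ce=cv2.connectedComponentsWithStats(m)
print([(st[i],ce[i]) for i in range(1,k) if st[i][4]>40])
for n,p,z in(("hub",(260,242),36),("eye",(259,178),30),("post",(370,240),40),("nut",(397,199),76),("lock",(323,206),15),("bottle",(361,128),100)):print(n,ray(s,p,z).round())
E
```

```text
[(array([ 248,  172,   37,   90, 1509], dtype=int32), array([264.54274354, 224.66202783]))]
hub [445.  60.  36.]
eye [605.  72.  30.]
post [ 457. -206.   40.]
nut [ 553. -266.   76.]
lock [541. -90.  15.]
bottle [ 719. -176.  100.]
```

View pics/c1.png

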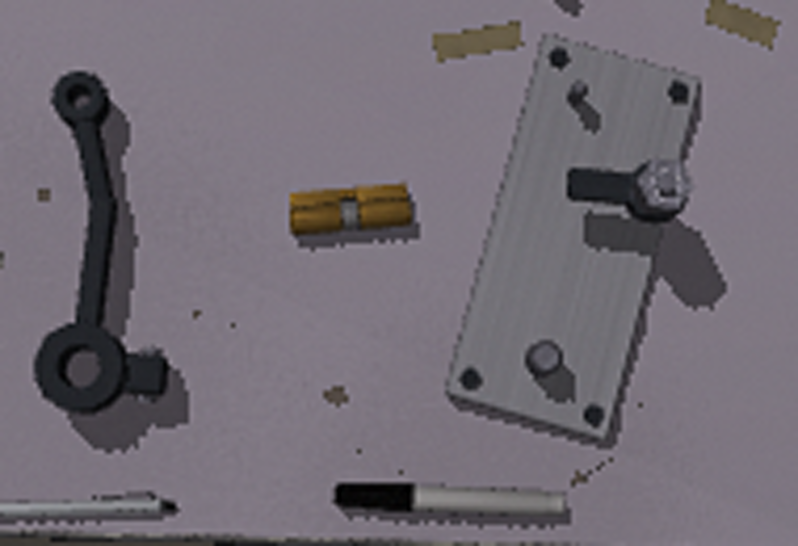

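The crop shows post top (544,358), pin top (577,91), nut (665,183) with the jaw pointing left to (570,184), hub (81,367) and eye (80,96).

Run:
```python
from h import *
s=r.snapshot("top")
P=lambda u,v,z: ray(s,(240+(u+.5)/4.2-.5,155+(v+.5)/4.2-.5),z)[:2]
post,pin,nut,jaw,hub,eye=P(544,358,40),P(577,91,40),P(664,183,80),P(570,184,52),P(81,367,36),P(80,96,30)
a0=np.arctan2(22,160)
def fr(a,b,pa):
    d=b-a;y=np.arctan2(d[1],d[0])-a0
    return np.linalg.norm(d),np.degrees(y),np.array([[np.cos(y),-np.sin(y)],[np.sin(y),np.cos(y)]])
print(post,pin,nut,jaw,hub,eye)
n,y,R=fr(post,pin,0);print("jig",n,y,"nut exp",(post+pin)/2+R@[30,-47],"jaw ang",np.degrees(np.arctan2(*(jaw-nut)[::-1]))-y-90,np.linalg.norm(jaw-nut))
n,y,R=fr(hub,eye,0);print("lever",n,y,"bal",hub+R@[46,0])
print(np.linalg.norm(nut-P(664,183,80)))
```

```text
[ 456.86472631 -204.15291607] [ 615.63740046 -222.96230861] [ 554.19003559 -266.87963974] [ 557.22722972 -217.33768979] [445.14792348  62.96909683] [606.62508313  72.88340854]
jig 159.88294251598495 -14.5852716818343 nut exp [ 553.44871357 -266.59760507] jaw ang 11.077115725296053 49.6349609989637
lever 161.78123087692535 -4.3156629403455415 bal [491.01749505  59.50753591]
0.0
```

Emit:
servo_tool(fingers=[0.085,0.085,0.085,0.085,0.085,0.085,0.085,0.085,0.085,0.085], linear=[[0.415,-0.146,0.0],[0.415,-0.146,0.0],[0.415,-0.146,0.0],[0.415,-0.146,0.06],[0.415,-0.146,0.09],[0.415,-0.146,0.09],[0.415,-0.146,0.09],[0.415,-0.146,0.09],[0.415,-0.146,0.09],[0.415,-0.146,0.09]], rotation=[[0,0,25.4],[0,0,25.4],[0,0,25.4],[0,0,25.4],[0,0,25.4],[0,0,25.4],[0,0,25.4],[0,0,25.4],[0,0,25.4],[0,0,25.4]])

```text
time: 1.2
tool_pos: [556.1, -262.1, 157.6]
tcp_rot: [-179.8, 0.1, -3.3]
ft_force: [-0.6, 0.6, 0.7]
finger_gap: 85.3
grip_force: 0.0
```

Emit:
servo_tool(fingers=[0.06,0.06], linear=[[0,0,0],[0,0,0]], rotation=[[0,0,0],[0,0,0]])

```text
time: 1.4
tool_pos: [553.9, -267.3, 160.4]
tcp_rot: [180.0, 0.0, -3.5]
ft_force: [-0.2, 0.2, 0.1]
finger_gap: 60.6
grip_force: 0.0
```

Run:
```python
from h import *
s=r.snapshot("wrist");q=r.sense();print(q["time"],q["tool_pos"],q["tcp_rot"],q["joint_pos"].round(1))
c=-s["camera_from_world"][:3,:3].T@s["camera_from_world"][:3,3];print(c)
f=s["frame"].copy()
for p in((554,-267,81),(457,-204,40),(615.6,-223,40)):
    u=proj(s,p);print(p,u)
cv2.imwrite("pics/w1.png",f[:,:,::-1])
```

```text
1.45 [ 553.72412587 -267.88254517  160.85520401] [ 1.79955298e+02 -1.23332710e-02 -3.57578556e+00] [-30.6  13.   88.6  -0.   78.4  63. ]
[ 629.71666645 -272.38165996  281.83362871]
(554, -267, 81) [319.81557926 216.97137887]
(457, -204, 40) [264.04901793 295.51122707]
(615.6, -223, 40) [263.50462373 134.69951402]
```

View pics/w1.png

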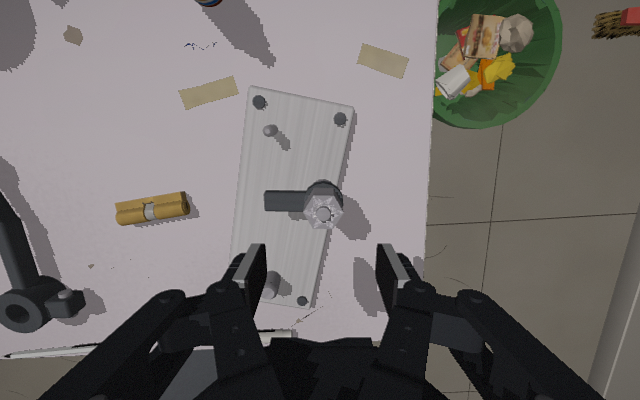

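The wrist view shows the stud at (323,214), the pin at (269.5,130), and the jaw end at (265,201). The post is partly hidden by the finger, near (271,280).

Run:
```python
from h import *
s=r.snapshot("wrist")
for n,p,z in(("stud",(323,214),81),("pin",(269.5,129.5),40),("post",(271,279),40),("jawend",(265,201),52),("nutbase",(321,191),48)):print(n,ray(s,p,z).round(1))
# plate corners
for p in((250,86),(354,107),(312,308),):print(ray(s,p,12).round(1))
```

```text
stud [ 556.  -270.2   81. ]
pin [ 619.5 -229.2   40. ]
post [ 475.5 -213.7   40. ]
jawend [ 560.5 -220.5   52. ]
nutbase [ 565.4 -269.3   48. ]
[ 657.2 -211.1   12. ]
[ 633.4 -304.    12. ]
[ 416.6 -249.6   12. ]
```

Emit:
servo_tool(fingers=[0.06,0.06,0.06,0.06,0.0,0.0,0.0,0.0,0.0,0.0], linear=[[0.001,0.0015,0.04],[0.001,0.0015,0.07],[0.001,0.0015,0.086],[0.001,0.0015,0.086],[0.001,0.0015,0.086],[0.001,0.0015,0.086],[0.001,0.0015,0.086],[0.001,0.0015,0.086],[0.001,0.0015,0.086],[0.001,0.0015,0.086]], rotation=[[0,0,1],[0,0,1],[0,0,1],[0,0,1],[0,0,1],[0,0,1],[0,0,1],[0,0,1],[0,0,1],[0,0,1]], force=50)

```text
time: 2.5
tool_pos: [556.5, -269.2, 77.1]
tcp_rot: [179.9, -0.2, -4.5]
ft_force: [-2.6, -0.2, 6.8]
finger_gap: 29.8
grip_force: 49.3
```

Emit:
servo_tool(fingers=[0.0,0.0,0.0,0.0,0.0,0.0,0.0,0.0,0.0,0.0], linear=[[0,0,-0.002],[0,0,-0.002],[0,0,-0.002],[0,0,-0.002],[0,0,-0.002],[0,0,-0.002],[0,0,-0.002],[0,0,-0.002],[0,0,-0.002],[0,0,-0.002]], rotation=[[0,0,0],[0,0,-6],[0,0,-12],[0,0,-18],[0,0,-24],[0,0,-30],[0,0,-36],[0,0,-42],[0,0,-48],[0,0,-54]])

```text
time: 3.5
tool_pos: [556.0, -268.4, 77.1]
tcp_rot: [179.9, -0.0, 49.7]
ft_force: [2.7, 0.1, -2.4]
finger_gap: 29.6
grip_force: 52.1
```

Emit:
servo_tool(fingers=[0.0,0.0,0.0,0.0,0.0,0.0], linear=[[0,0,0],[0,0,0],[0,0,0],[0,0,0],[0,0,0],[0,0,0]], rotation=[[0,0,-6],[0,0,-12],[0,0,-16],[0,0,-17],[0,0,-17],[0,0,-17]])

```text
time: 4.1
tool_pos: [555.8, -268.2, 77.1]
tcp_rot: [179.9, -0.0, 66.4]
ft_force: [0.8, 1.6, 2.5]
finger_gap: 29.7
grip_force: 52.5
```

Emit:
servo_tool(fingers=[0.06,0.06,0.06,0.06,0.06,0.06,0.06,0.06,0.06,0.06], linear=[[0,0,0],[0,0,0],[0,0,0],[0,0,-0.04],[0,0,-0.08],[0,0,-0.12],[0,0,-0.16],[0,0,-0.17],[0,0,-0.17],[0,0,-0.17]], rotation=[[0,0,0],[0,0,0],[0,0,0],[0,0,0],[0,0,0],[0,0,0],[0,0,0],[0,0,0],[0,0,0],[0,0,0]])

```text
time: 5.1
tool_pos: [554.7, -268.0, 244.8]
tcp_rot: [-179.9, -0.0, 66.5]
ft_force: [0.5, 0.8, -0.7]
finger_gap: 60.0
grip_force: 0.0
```

Run:
```python
from h import *
s=r.snapshot("wrist");q=r.sense();print(q["time"],q["tool_pos"],q["tcp_rot"],q["joint_pos"].round(1))
cv2.imwrite("pics/w2.png",s["frame"][:,:,::-1])
```

```text
5.15 [ 554.2933504  -267.78330952  243.83837945] [-1.79802141e+02 -2.16087443e-02  6.64654694e+01] [-30.6  10.2  82.9  -0.   87.1  -7. ]
```

View pics/w2.png

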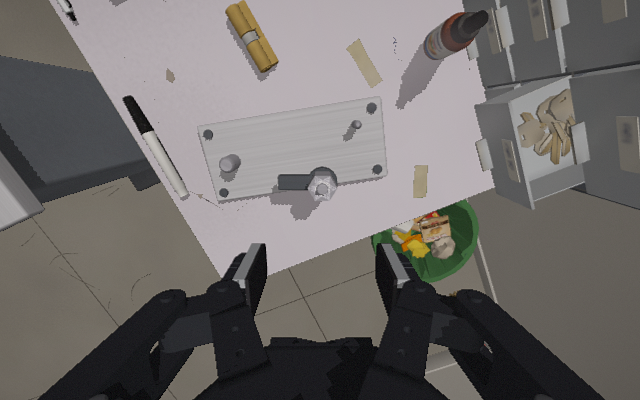

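The jaw now lies along the jig's -x, so the nut is open. I'll zoom in to measure the post, pin and nut.

Run:
```python
from h import *
c=cv2.resize(cv2.imread("pics/w2.png")[90:215,195:393],None,fx=4,fy=4,interpolation=cv2.INTER_CUBIC);cv2.imwrite("pics/c2.png",c)
```

```text
(no output)
```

View pics/c2.png

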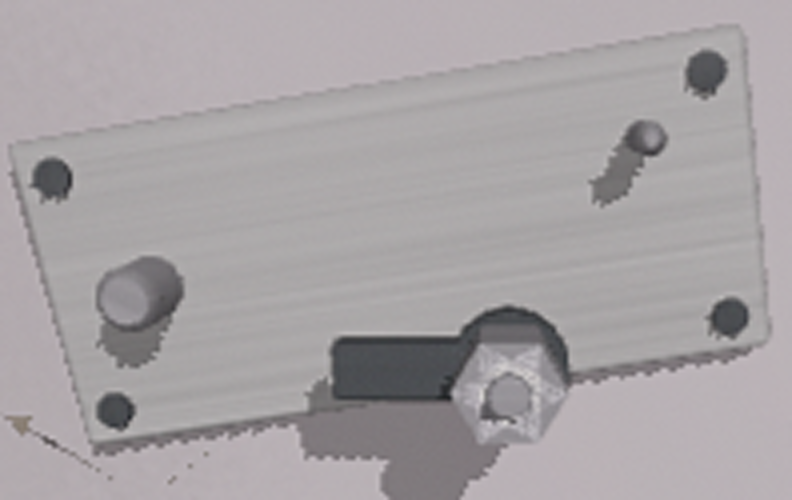

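Run:
```python
from h import *
s=r.snapshot("wrist")
a=cv2.cvtColor(cv2.imread("pics/w2.png"),cv2.COLOR_BGR2GRAY)[80:215,190:400].astype(np.float32);b=cv2.cvtColor(s["frame"],cv2.COLOR_RGB2GRAY)[80:215,190:400].astype(np.float32)
sh=np.array(cv2.phaseCorrelate(a,b)[0]);print("shift",sh)
P=lambda u,v,z: ray(s,np.array((195+(u+.5)/4-.5,90+(v+.5)/4-.5))+sh,z)[:2]
for z in(12,40):print("pin lean",4*(proj(s,(618,-226,z))-(195,90)))
post,pin,stud=P(128,299,40),P(647,138,40),P(509,394,81)
C=[P(10,146,12),P(741,27,12),P(768,340,12),P(95,443,12)]
print(post,pin,np.linalg.norm(pin-post),stud);print(np.round(C,1),np.mean(C,0))
d=pin-post;y=np.arctan2(d[1],d[0])-np.arctan2(22,160);print("yaw",np.degrees(y))
R=np.array([[np.cos(y),-np.sin(y)],[np.sin(y),np.cos(y)]])
o=(post+pin)/2-R@[0,11];print("origin",o,"nut exp",o+R@[30,-36])
for i,j in((0,1),(3,2)):e=C[j]-C[i];print(np.degrees(np.arctan2(e[1],e[0])),np.linalg.norm(e))
print(r.sense()["tool_pos"])
```

```text
shift [0.65294627 0.69861494]
pin lean [642.0766     136.00751526]
pin lean [653.56214472 139.43410791]
[ 460.10829572 -207.0285274 ] [ 616.60831864 -225.3522    ] 157.5690773935334 [ 555.60012634 -268.17874002]
[[ 439.3 -151.8]
 [ 656.5 -209.1]
 [ 632.2 -301.8]
 [ 415.6 -245.6]] [ 535.91733773 -227.07867608]
yaw -14.507099408764194
origin [ 535.60280758 -226.8396464 ] nut exp [ 555.62830716 -269.20684322]
-14.783537036472977 224.62445549944437
-14.54232330557602 223.6984694877661
[ 554.14976979 -267.70716431  243.51815542]
```

Emit:
servo_tool(fingers=[0.06,0.06,0.06,0.06,0.06,0.06,0.06,0.06,0.06,0.06], linear=[[0.275,-0.188,0.063],[0.275,-0.188,0.063],[0.275,-0.188,0.063],[0.275,-0.188,0.063],[0.275,-0.188,0.063],[0.275,-0.188,0.063],[0.275,-0.188,0.063],[0.275,-0.188,0.063],[0.275,-0.188,0.063],[0.275,-0.188,0.063]], rotation=[[0,0,70.8],[0,0,70.8],[0,0,70.8],[0,0,70.8],[0,0,70.8],[0,0,70.8],[0,0,70.8],[0,0,70.8],[0,0,70.8],[0,0,70.8]])

```text
time: 6.2
tool_pos: [491.3, 59.5, 181.3]
tcp_rot: [180.0, 0.2, -4.3]
ft_force: [-1.1, -0.2, -0.7]
finger_gap: 59.8
grip_force: 0.0
```

Emit:
servo_tool(fingers=[0.06,0.06,0.06,0.06], linear=[[0,0,0],[0,0,0],[0,0,0],[0,0,0]], rotation=[[0,0,0],[0,0,0],[0,0,0],[0,0,0]])

```text
time: 6.6
tool_pos: [492.7, 58.6, 183.3]
tcp_rot: [180.0, 0.0, -4.3]
ft_force: [1.6, -1.3, -0.2]
finger_gap: 60.2
grip_force: 0.0
```

Run:
```python
from h import *
s=r.snapshot("wrist");q=r.sense();print(q["time"],q["tool_pos"],q["tcp_rot"],q["joint_pos"].round(1))
np.savez("w3.npz",**s)
cv2.imwrite("pics/w3.png",s["frame"][:,:,::-1])
print(proj(s,(445.1,63,36)),proj(s,(606.6,72.9,30)))
```

```text
6.65 [492.65434423  58.67763537 183.29845862] [-1.79999231e+02 -1.14459697e-03 -4.32081524e+00] [  0.9  -6.4 106.3   0.   80.1  95.2]
[319.64528557 236.84877669] [294.9624905   71.11522887]
```

View pics/w3.png

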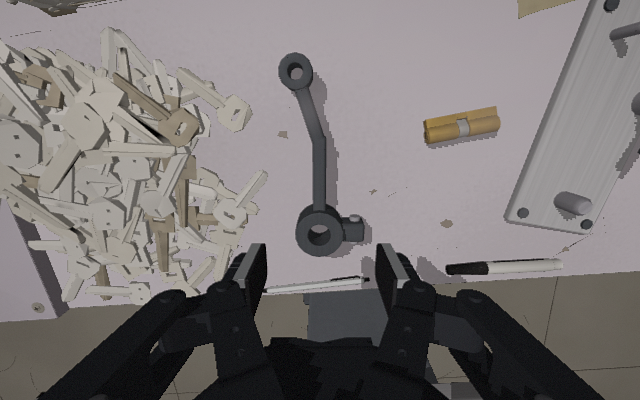

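The wrist view matches the estimate: hub bore at (319,235), eye at (295,71), and the arm upright at column 319. The TCP is already over the balance point, so I can descend.

Emit:
servo_tool(fingers=[0.05,0.05,0.05,0.05,0.05,0.05,0.05,0.05,0.05,0.05], linear=[[0,0,0.045],[0,0,0.09],[0,0,0.12],[0,0,0.14],[0,0,0.15],[0,0,0.155],[0,0,0.157],[0,0,0.157],[0,0,0.157],[0,0,0.157]], rotation=[[0,0,0],[0,0,0],[0,0,0],[0,0,0],[0,0,0],[0,0,0],[0,0,0],[0,0,0],[0,0,0],[0,0,0]])

```text
time: 7.65
tool_pos: [493.4, 59.0, 27.3]
tcp_rot: [-180.0, -0.1, -4.3]
ft_force: [0.2, -0.1, 0.4]
finger_gap: 49.7
grip_force: 0.0
```

Emit:
servo_tool(fingers=[0.05,0.05,0.0,0.0,0.0,0.0,0.0,0.0,0.0,0.0], linear=[[-0.001,0,0.003],[-0.001,0,0.003],[-0.001,0,0.003],[-0.001,0,0.003],[-0.001,0,0.003],[-0.001,0,0.003],[-0.001,0,0.003],[-0.001,0,0.003],[-0.001,0,0.003],[-0.001,0,0.003]], rotation=[[0,0,0],[0,0,0],[0,0,0],[0,0,0],[0,0,0],[0,0,0],[0,0,0],[0,0,0],[0,0,0],[0,0,0]], force=90)

```text
time: 8.65
tool_pos: [491.8, 59.2, 23.6]
tcp_rot: [-180.0, -0.0, -4.3]
ft_force: [-1.7, 1.4, 5.1]
finger_gap: 12.0
grip_force: 88.9
```

Emit:
servo_tool(fingers=[0.0,0.0,0.0,0.0,0.0,0.0,0.0,0.0,0.0,0.0], linear=[[0,0,0],[0,0,0],[0,0,-0.01],[0,0,-0.03],[0,0,-0.06],[0,0,-0.09],[0,0,-0.11],[0,0,-0.12],[0,0,-0.12],[0,0,-0.12]], rotation=[[0,0,0],[0,0,0],[0,0,0],[0,0,0],[0,0,0],[0,0,0],[0,0,0],[0,0,0],[0,0,0],[0,0,0]])

```text
time: 9.65
tool_pos: [490.7, 58.9, 142.0]
tcp_rot: [180.0, 0.1, -4.3]
ft_force: [-1.0, -0.1, -6.2]
finger_gap: 12.0
grip_force: 88.1
```

Run:
```python
from h import *
s=r.snapshot("wrist");q=r.sense();print({k:q[k] for k in("time","tool_pos","tcp_rot","ft_force","wrist_torque","finger_gap","grip_force")})
np.savez("w4.npz",**s)
cv2.imwrite("pics/w4.png",s["frame"][:,:,::-1])
```

```text
{'time': 9.7, 'tool_pos': array([490.40549538,  58.96293813, 141.51228858]), 'tcp_rot': array([ 1.79982541e+02,  1.63957141e-01, -4.32623932e+00]), 'ft_force': array([ 0.10638134,  0.36007366, -6.36595233]), 'wrist_torque': array([0.00588537, 0.01800023, 0.01846804]), 'finger_gap': 12.043209668250432, 'grip_force': 88.13482403755188}
```

View pics/w4.png

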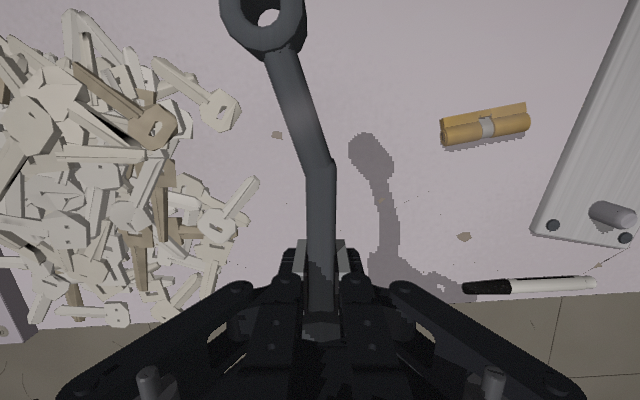

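Run:
```python
from h import *
s=dict(np.load("w4.npz"))
e=ray(s,(267.5,15),148)
y=np.radians(-4.33);d=e[:2]-[490.4,58.96]
print(e,"eye in tool",d@[np.cos(y),np.sin(y)],d@[np.sin(y),-np.cos(y)])
d=np.array([503.1-490.4,-218-58.96]);print("shift",d@[np.cos(y),np.sin(y)],d@[np.sin(y),-np.cos(y)])
```

```text
[601.5884521   69.22678911 148.        ] eye in tool 110.09593992099035 -18.632306700514032
shift 33.57446391851619 275.21062292830237
```

Emit:
servo_tool(fingers=[0,0,0,0,0,0,0,0,0,0], linear=[[0.002,0.015,0],[0.005,0.045,0],[0.009,0.08,0],[0.014,0.115,0],[0.018,0.15,0],[0.022,0.185,0],[0.026,0.22,0],[0.03,0.25,0],[0.033,0.268,0],[0.0336,0.275,0]], rotation=[[0,0,0.5],[0,0,1.5],[0,0,3],[0,0,4],[0,0,5.5],[0,0,7],[0,0,8],[0,0,9],[0,0,10],[0,0,10.3]])

```text
time: 10.7
tool_pos: [503.6, -218.9, 141.8]
tcp_rot: [-180.0, 0.1, -14.8]
ft_force: [-0.1, 0.6, -6.0]
finger_gap: 12.2
grip_force: 88.4
```

Emit:
servo_tool(fingers=[0,0,0,0,0,0,0,0], linear=[[0,0,0],[0,0,0],[0,0,0],[0,0,0],[0,0,0],[0,0,0],[0,0,0],[0,0,0]], rotation=[[0,0,0],[0,0,0],[0,0,0],[0,0,0],[0,0,0],[0,0,0],[0,0,0],[0,0,0]])

```text
time: 11.5
tool_pos: [504.4, -217.7, 143.3]
tcp_rot: [180.0, -0.0, -14.6]
ft_force: [0.1, -0.4, -5.5]
finger_gap: 11.9
grip_force: 88.4
```

Run:
```python
from h import *
q=r.sense();print({k:q[k] for k in("time","tool_pos","tcp_rot","ft_force","wrist_torque","finger_gap","grip_force")})
a=r.snapshot("scene");b=r.snapshot("wrist")
np.savez("s5.npz",**a);np.savez("w5.npz",**b)
c=cv2.resize(a["frame"][80:240,280:440],None,fx=3.75,fy=3.75,interpolation=cv2.INTER_CUBIC)
w=b["frame"][0:300,170:370]
out=np.zeros((600,800,3),np.uint8);out[:,:600]=c;out[:300,600:]=w
cv2.imwrite("pics/m5.png",out[:,:,::-1])
```

```text
{'time': 11.5, 'tool_pos': array([ 504.3688395 , -217.71959512,  143.34764155]), 'tcp_rot': array([ 1.79999070e+02, -4.27279197e-03, -1.46235994e+01]), 'ft_force': array([ 0.0614532 , -0.37878528, -5.46593544]), 'wrist_torque': array([ 0.00718785,  0.01740905, -0.04405152]), 'finger_gap': 11.885489004860982, 'grip_force': 88.44484806060791}
```

View pics/m5.png

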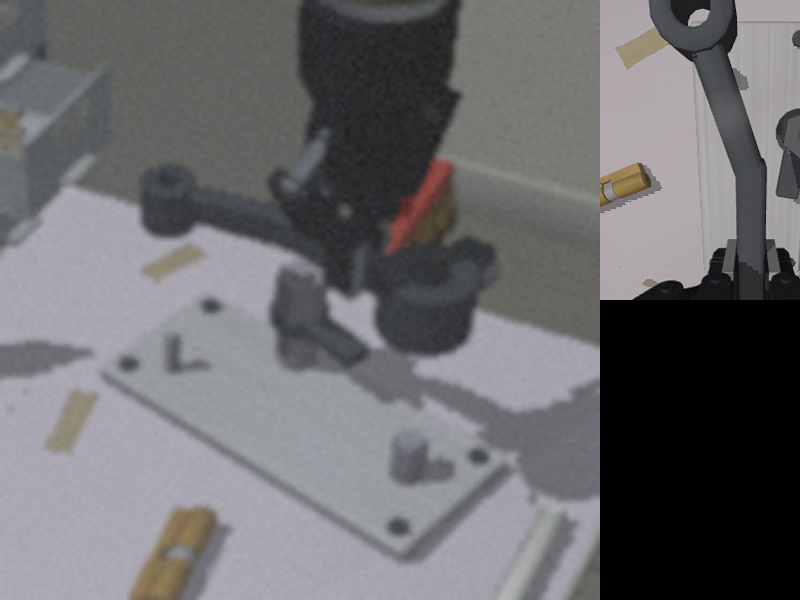

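The lever hangs level over the jig and the jaw is open. In the crop, the eye top is at about (168,175), the hub top at (428,262), the pin tip at (172,337) and the post tip at (410,436).

Run:
```python
from h import *
s=dict(np.load("s5.npz"))
P=lambda u,v,z: ray(s,(280+(u+.5)/3.75-.5,80+(v+.5)/3.75-.5),z)[:2].round(1)
print("pin",P(172,337,40),"post",P(410,436,40),"eye",P(168,176,149.7),"hub",P(428,264,155.7))
t=np.array([503.4,-217.7]);y=np.radians(-14.6);d=t-[504.37,-217.72]
print(d@[np.cos(y),np.sin(y)],d@[np.sin(y),-np.cos(y)])
```

```text
pin [ 617.7 -224. ] post [ 460.4 -209.3] eye [ 623.3 -229.6] hub [ 464.3 -213.7]
-0.9437192825324034 0.22515309408617779
```

Emit:
servo_tool(fingers=[0,0,0,0,0,0,0,0,0,0], linear=[[-0.002,-0.0005,0.005],[-0.002,-0.0005,0.015],[-0.002,-0.0005,0.025],[-0.002,-0.0005,0.035],[-0.002,-0.0005,0.043],[-0.002,-0.0005,0.048],[-0.002,-0.0005,0.05],[-0.002,-0.0005,0.05],[-0.002,-0.0005,0.05],[-0.002,-0.0005,0.05]], rotation=[[0,0,0],[0,0,0],[0,0,0],[0,0,0],[0,0,0],[0,0,0],[0,0,0],[0,0,0],[0,0,0],[0,0,0]])

```text
time: 12.6
tool_pos: [503.0, -217.0, 93.9]
tcp_rot: [180.0, -0.1, -14.6]
ft_force: [-0.3, 1.2, -5.8]
finger_gap: 12.3
grip_force: 88.5
```

Emit:
servo_tool(fingers=[0,0,0,0,0,0,0,0,0,0], linear=[[0,0,0],[0,0,0],[0,0,0],[0,0,0],[0,0,0],[0,0,0],[0,0,0],[0,0,0],[0,0,0],[0,0,0]], rotation=[[0,0,0],[0,0,0],[0,0,0],[0,0,0],[0,0,0],[0,0,0],[0,0,0],[0,0,0],[0,0,0],[0,0,0]])

```text
time: 13.6
tool_pos: [502.6, -216.7, 93.3]
tcp_rot: [-180.0, -0.0, -14.6]
ft_force: [-0.2, -1.1, -5.3]
finger_gap: 12.4
grip_force: 88.5
```

Run:
```python
from h import *
q=r.sense();print({k:q[k] for k in("time","tool_pos","tcp_rot","ft_force","wrist_torque")})
a=r.snapshot("scene");b=r.snapshot("wrist")
np.savez("s6.npz",**a);np.savez("w6.npz",**b)
c=cv2.resize(a["frame"][110:230,300:420],None,fx=5,fy=5,interpolation=cv2.INTER_CUBIC)
out=np.zeros((600,800,3),np.uint8);out[:,:600]=c;out[:300,600:]=b["frame"][0:300,170:370]
cv2.imwrite("pics/m6.png",out[:,:,::-1])
```

```text
{'time': 13.6, 'tool_pos': array([ 502.56243267, -216.72326171,   93.28241051]), 'tcp_rot': array([-1.79998137e+02, -2.46593545e-04, -1.46248078e+01]), 'ft_force': array([-0.21952612, -1.09964421, -5.30179549]), 'wrist_torque': array([ 0.0273363 , -0.01108143, -0.02545435])}
```

View pics/m6.png

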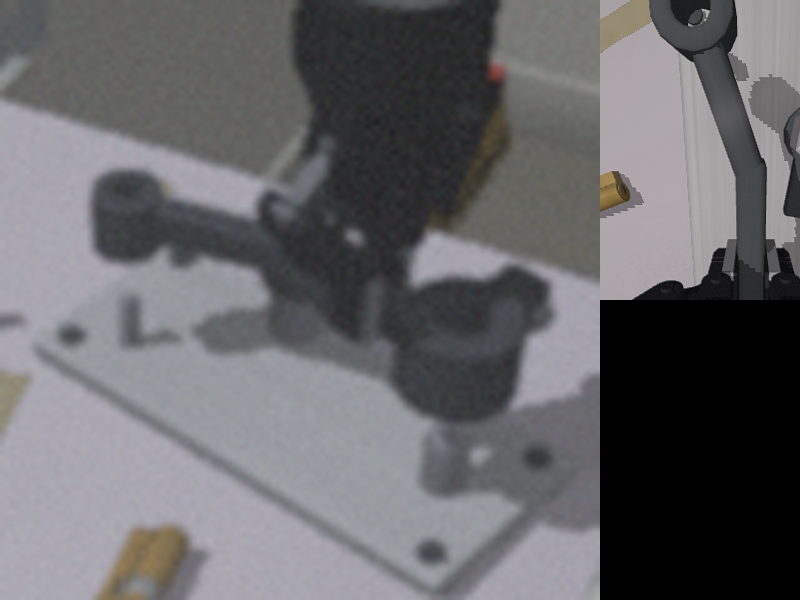

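The wrist view now shows the pin tip inside the eye bore at about (698,17). One last numerical check:

Run:
```python
from h import *
s=dict(np.load("s6.npz"));w=dict(np.load("w6.npz"))
P=lambda u,v,z: ray(s,(300+(u+.5)/5-.5,110+(v+.5)/5-.5),z)[:2].round(1)
print("scene pin",P(130,301,40),"post",P(443,432,40),"eye",P(128,188,99.7),"eyebot",P(126,245,69.7),"hub",P(459,316,105.7),"hubbot",P(456,380,69.7))
W=lambda u,v,z: ray(w,(170+u-600,v),z)[:2].round(1)
print("wrist pin",W(697,17,40),"eye",W(695,13,99.7))
c=cv2.resize(w["frame"][0:60,220:310],None,fx=8,fy=8,interpolation=cv2.INTER_CUBIC);cv2.imwrite("pics/c6.png",c[:,:,::-1])
```

```text
scene pin [ 617.1 -223.2] post [ 461.7 -208.3] eye [ 619.8 -226.4] eyebot [ 619.9 -224.7] hub [ 460.6 -205.8] hubbot [ 459.3 -208.9]
wrist pin [ 632.  -220.8] eye [ 614.3 -225.8]
```

View pics/c6.png

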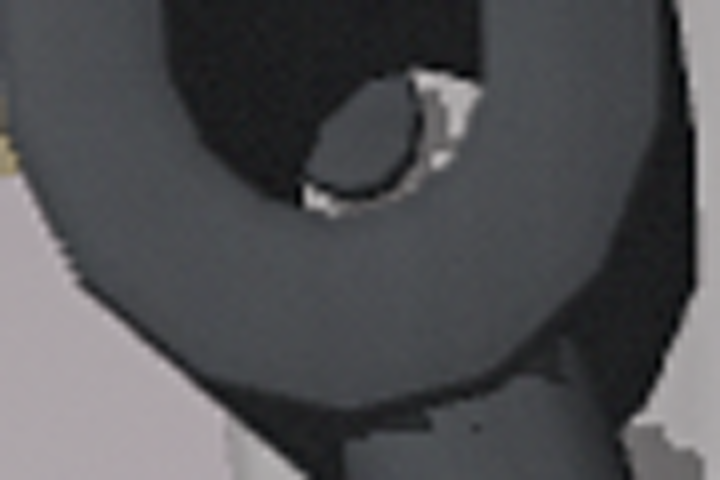

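The disc seen through the bore is the plate's corner screw, not the pin. The scene view puts the eye and hub within about 4 mm of the pin and post, against a 12 mm limit. I'm handing in.

```bash
python3 -c "
from bench import r
print(r.hand_in())"
```

```text
the job is handed in; nothing more can be done
None
```

I handed the job in, but the hand-in returned no verdict: the clamp nut is open, and the lever is held level about 30 mm above the post and pin, with both bores within about 4 mm by camera estimate.

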